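Show a bobbin's slotted flange to the inspection camera

ROBOT

A 6-joint arm with a two-finger parallel gripper is mounted at the origin on a cart in front of the work surface, level with it; the furniture and walls round the work are solid. World frame = base frame: x ahead of the robot, y to its left, z up, the work surface at z = 0. Lengths are in mm, angles in rad, forces in N, time in s.
With the tool pointing down it reaches from about 275 to 825 mm from the base axis. Payload 4.9 kg.
Tool frame: the origin (TCP) lies at the very end of the fingers, on their centre line; the grasp point (between the pads) lies 19 mm behind it; z points along the fingers, y is the line along which they close (so a half turn about z gives the same grasp; the last joint's range is limited). The gripper opens to 85 mm and grips with 20 to 120 N. Pads are 22 mm wide; open, the fingers measure 114 mm over their backs; the gripper's body (76 mm by 85 mm) begins 54 mm behind the grasp point. The pads swing forward as they close: fully open they stand 13 mm farther back than shut.
Start: joints at [-1.364, 0.326, -0.193, 1.052, 0, 1.437], TCP at [183.845, -518.382, 231.281] pointing down, gripper open.
Joint ranges: [-2.65, 2.65], [-0.97, 1.79], [-1.3, 1.35], [-1.93, 2.1], [-1.47, 1.37], [-3.14, 3.14]. Speed limits (rad/s): [2.57, 2.57, 3.14, 3.14, 3.14, 3.14].

INTERFACE

Orientations are given as [roll, pitch, yaw] about the fixed x, y, z axes, in that order (R = Rz(yaw) Ry(pitch) Rx(roll)).
In Python, from bench import bot, solve_ik, imaging gives the robot as it stands. Calls block until the motion is done:
- bot.move_ptp(position, orientation): joint-space move of the TCP to a pose.
- bot.movel(position, rot=None, max_speed=150, threshold=None): straight line of the TCP; rot=None keeps the orientation; max_speed is the mean speed in mm/s. With threshold (N) it stops when the force on the tool has changed by that much, and returns True; else False.
- bot.move_j(angles): joint-space move.
- bot.grip(opening, effort=None): opening from 0.0 (shut) to 1.0 (fully open); effort is the grip in N (None keeps the last); returns when the fingers have stopped.
- bot.dwell(seconds).
- solve_ik(position, orientation): joint angles nearest the present ones, or None.
- bot.get_state(): the state.
- imaging.capture(name): name is "scene" or "top" or "wrist"; returns the picture (400x640x3 uint8, blue, green, red); there is no depth.
- imaging.camera_model(name): a dict with "K" (3x3 intrinsics, pixels), "position" and "rotation" of the camera in the world. Camera axes: x right, y up, looking along -z (the intrinsics and any distortion apply to the point x, -y, -z); pixel columns grow to the right and rows downward; lengths in mm; the calibration is good to about 2 mm. A picture is of the moment at which its call begins: read the wrist's pose just before it. camera_model takes no time and is no camera call; for the wrist camera it gives the pose at the moment of the call.
A pose or a line that the arm cannot do raises bot.IKError and nothing moves.
- bot.sign_off(): hands the job in; it is judged then, once.
The state is a dict: "t": time; "qpos": joint angles; "joint_velocities": joint speeds; "effort": joint torques, N m; "tcp_pos": TCP position; "orientation": TCP orientation; "contact_force": force on the tool from outside, world axes, zero at the start; "wrist_torque": the same for the moment, N m; "opening": opening from 0.0 (shut) to 1.0 (fully open); "gripper_force": force on a finger pad.
Only numpy, scipy, OpenCV 4.12 (cv2) and the standard library are available. Lean on these libraries where they do the work, as an engineer would, in place of code of your own. Each camera call takes 0.05 s, during which the arm holds its last target. There are 200 camera calls.

TASK

The bobbin on the winder makes the sewing machine's thread sensor misread, so check it before it is wound: slide the winder's spindle, bobbin and all, fully off the stop disc, then lift the bobbin off the spindle. Hold it up to the bench inspection camera with its slotted underside flange facing the lens squarely, centred on the lens axis and 50 mm in front of the lens, touching nothing but the gripper. Finish while still holding it there steadily; leave the spindle where you slid it, do not knock the camera, and leave the other things on the worktop alone.

Things in the scene. Friction and masses are not known exactly. Their poses are not given: they have to be found in the camera images.
- bobbin: bare aluminium bobbin, 32 mm in diameter, 20 mm high, 25 g, axis upright on the winder's spindle. Two 3.5 mm flanges on a 14 mm hub with a 13 mm gap between; bore 9 mm right through. The lower flange has 8 radial slots, the upper is plain. Origin: centre of the slotted underside; +z along the axis to the plain flange. Grip it across the flange rims, anywhere round.
- bobbin_top (a point): centre of the bobbin's plain top face, 20 mm from the body's origin along its +z
- winder: grey bench bobbin winder with a dark top plate, fixed; housing 100 mm (x) by 120 mm (y), top 39 mm above the worktop. Origin: centre of its underside; -x is the front with rocker switch, +y its left. The spindle stands upright in a slot along y on the top; at the start it is at x = y = 0. Thread tension discs on a pin at (37, -30) mm reach 59 mm high.
- stop_disc (a point): centre of the winder's fixed black stop disc, 26 mm in diameter, 7 mm thick, 56 mm above the worktop, 22.5 mm from the spindle to the winder's right (-y). At the start it reaches 6.5 mm in between the bobbin's flanges, so the bobbin cannot be lifted. The screw on it ends 63 mm above the worktop.
- winder_spindle (a joint): slide of the spindle along the winder's +y (away from the stop disc), in m: 0 = against the stop (start), 0.014 = fully off, at the end of its slot. It moves with the bobbin when that is pushed or pulled sideways, needs about 2 N, and stays where it is left.
- spindle_seat (a point): centre of the spindle's round black seat (23 mm in diameter) on which the bobbin's underside rests, 46 mm above the worktop; moves with the spindle. The spindle is 6 mm thick and ends 25 mm above the seat; the bobbin sits on it loosely.
- camera_stand: stand of the inspection camera, fixed: base plate 110 x 94 x 10 mm centred at (60, 12) mm, post 98 mm high at (47, 48) mm. Origin: on the worktop, below the nominal focus. The camera is a black tube 110 mm long, 29 to 36 mm thick, on a stiff tilt joint at (47, 0, 85) mm; its lens looks up and toward the stand's -x side, 20 to 36 degrees from vertical, as it was left.
- camera_lens (a point): centre of the camera's front glass, at the upper end of the tube inside a white lamp ring; its +z points out of the lens along the optical axis (toward the part to be shown)
- camera_focus (a point): point of focus on the optical axis, 50 mm in front of the camera's front glass; same axes as camera_lens
- spare_bobbin: bystander: a like bobbin, 32 x 20 mm, standing loose on the worktop; origin: centre of its underside
- tape_measure: bystander: round yellow tape measure 52 x 66 x 17 mm, loose on the worktop; origin: centre of its underside
- tailor_chalk: bystander: flat tablet of tailor's chalk 51 x 54 x 8 mm, loose on the worktop; origin: centre of its underside
There are look-alikes about, which are no part of the job. Leave any brown, pink or purple look-alike of the bobbin alone.

How it is judged:
By the outcome, as a careful person would: the job done as asked, in the order asked, and still so for the second after the job is handed in, while the arm keeps its last pose, push and grip.
It also fails if it takes over 40 s, if anything falls off the work surface, if the arm or the gripper's body presses on something with over 40 N, if the wrist force passes 120 N, or if a joint passes its speed limit or range.

## Working session

There is one attempt and no reset: what is moved stays moved. The work goes in short steps, each a Python script; the robot and the scene stay as the last script left them, time stands still between calls to the robot, and variables do not carry over. Pictures are saved under pics/ and viewed, at most 10 in all, crops included, and the job is handed in when it is done.

```bash
mkdir -p pics; ls; python3 - <<'E'
from bench import bot, solve_ik, imaging
import cv2,numpy as np
for n in("scene","top"):
    cv2.imwrite(f"pics/{n}0.png",imaging.capture(n)); m=imaging.camera_model(n); print(n,m)
s=bot.get_state(); print(s)
E
```

```text
pics
scene {'K': array([[434.8795296 ,   0.        , 309.4646703 ],
       [  0.        , 434.8795296 , 201.28949709],
       [  0.        ,   0.        ,   1.        ]]), 'position': array([-122.06879166,  446.36942282,  740.28130356]), 'rotation': array([ 0.89472617,  0.00907886, -2.22607986])}
top {'K': array([[498.59795186,   0.        , 322.84611193],
       [  0.        , 498.59795186, 207.70461174],
       [  0.        ,   0.        ,   1.        ]]), 'position': array([ 419.71684712,  -22.14920024, 1200.83380145]), 'rotation': array([ 1.02642899e-01,  1.13846685e-03, -1.59365809e+00])}
{'t': 0.1, 'qpos': array([-1.36419422e+00,  3.26860417e-01, -1.93451932e-01,  1.05204471e+00,
        2.43958958e-05,  1.43659949e+00]), 'joint_velocities': array([ 0.00098071, -0.00223415,  0.00318532, -0.00030836, -0.00060907,
       -0.0013855 ]), 'effort': array([ 8.75141468e-04, -4.44237185e+01,  2.63039106e+01,  7.85083277e-03,
       -1.36122858e-04, -1.11090290e-05]), 'tcp_pos': array([ 183.74391371, -517.84773825,  230.59738239]), 'orientation': array([-3.14004921e+00, -2.32994161e-04,  3.40798742e-01]), 'contact_force': array([-0.88281321,  1.36353084,  0.38281544]), 'wrist_torque': array([-0.00564198,  0.0371394 , -0.00065651]), 'gripper_force': 0.0, 'opening': 0.9971864481255259}
```

View pics/scene0.png

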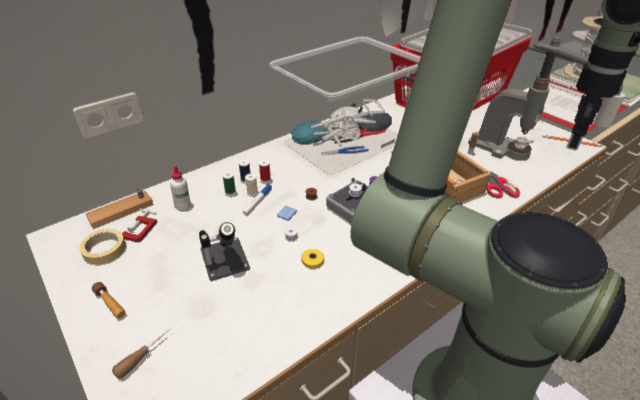

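View pics/top0.png

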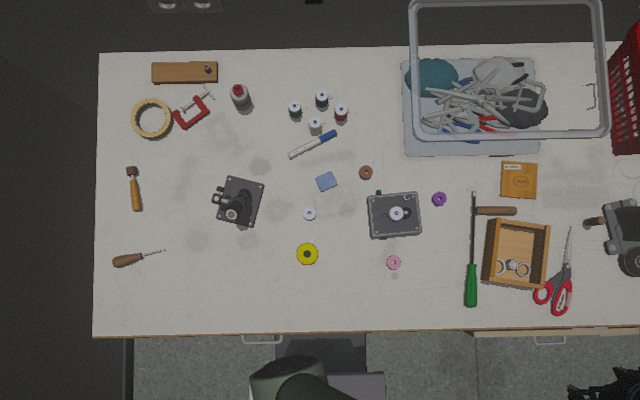

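The top view shows the bobbin on the winder at (397,213). These could be mistaken for it:
- the aluminium spare, loose on the worktop at (310,213)
- brown at (366,172)
- purple at (439,199)
- pink at (393,262)

I choose (397,213), because it sits on the winder's spindle. The camera stand is at (238,202), with the lens ring near (232,214). Next I'll get rough positions and a close crop.

```bash
cat > h.py <<'E'
from bench import bot, solve_ik, imaging
import cv2,numpy as np
from scipy.spatial.transform import Rotation as R
def rot(m): 
    r=np.asarray(m["rotation"]); return r if r.shape==(3,3) else R.from_euler("xyz",r).as_matrix()
def ray(m,uv):
    uv=np.atleast_2d(uv).astype(float); K=m["K"]; d=m.get("dist")
    p=cv2.undistortPoints(uv[:,None],K,d)[:,0]
    v=np.c_[p[:,0],-p[:,1],-np.ones(len(p))]@rot(m).T
    return m["position"],v/np.linalg.norm(v,axis=1,keepdims=True)
def plane(m,uv,z):
    o,v=ray(m,uv); return o+v*((z-o[2])/v[:,2])[:,None]
def proj(m,X):
    c=(np.atleast_2d(X)-m["position"])@rot(m); K=m["K"]
    return np.c_[K[0,0]*c[:,0]/-c[:,2]+K[0,2],K[1,1]*c[:,1]/c[:,2]+K[1,2]]
E
python3 - <<'E'
from h import *
np.set_printoptions(precision=1,suppress=True)
t=imaging.camera_model("top")
for n,uv,z in[("bobbin",(397,213),66),("spare",(310,213),20),("lens",(232,214),130),("tape",(307,254),17),("chalk",(326,181),8)]: print(n,plane(t,uv,z)[0])
print(plane(t,[(370,195),(418,191),(421,233),(373,238)],39))
print(proj(imaging.camera_model("scene"),plane(t,(397,213),66)))
w=imaging.camera_model("wrist"); s=bot.get_state(); print(w, w.keys())
Rt=R.from_euler("xyz",s["orientation"]).as_matrix(); print("cam in tool",Rt.T@(w["position"]-s["tcp_pos"]),Rt.T@rot(w))
im=cv2.imread("pics/top0.png")
a=cv2.resize(im[180:250,355:435],(400,350),interpolation=2);b=cv2.resize(im[167:237,198:278],(400,350),interpolation=2)
cv2.imwrite("pics/crop0.png",np.hstack([a,b]))
E
```

```text
bobbin [ 520.6 -192.7   66. ]
spare [529.4   7.2  20. ]
lens [520.9 172.7 130. ]
tape [432.5  16.4  17. ]
chalk [607.3 -32.7   8. ]
[[ 566.8 -135.    39. ]
 [ 573.7 -248.    39. ]
 [ 474.9 -250.8   39. ]
 [ 465.8 -138.7   39. ]]
[[356.4 186.8]]
{'K': array([[310.7,   0. , 320.5],
       [  0. , 310.7, 201.3],
       [  0. ,   0. ,   1. ]]), 'position': array([ 255.8, -492.9,  372. ]), 'rotation': array([-0.3,  0. , -1.2])} dict_keys(['K', 'position', 'rotation'])
cam in tool [  76.3    0.4 -141.4] [[ 0.   1.   0.3]
 [ 1.  -0.  -0. ]
 [-0.   0.3 -1. ]]
```

View pics/crop0.png

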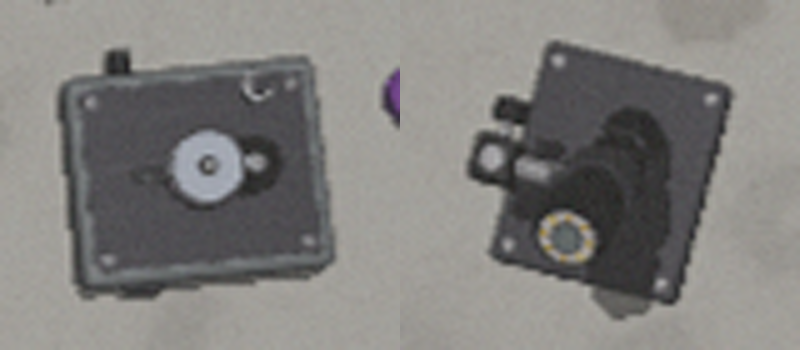

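The crop shows a bare aluminium bobbin on the winder at crop (208,165). Its stop disc is to the right at (258,162), and the tension discs are at (257,85). The stand's ring light is at crop (567,237), the post is to the left, and the yaws are roughly 0.07 (winder) and -0.28 (stand). Next I'll take close wrist views.

```bash
cat >> h.py <<'E'
Ct=np.array([76.3,.4,-141.4])
def down(yaw): return np.array([np.pi,0,yaw])
def look(target,ori,d):
    """TCP position so that target is on the wrist camera's axis at distance d"""
    Rt=R.from_euler("xyz",ori).as_matrix(); m=imaging.camera_model("wrist"); s=bot.get_state()
    Rc=R.from_euler("xyz",s["orientation"]).as_matrix().T@rot(m)
    cam=np.array(target)+d*(Rt@Rc)[:,2]
    return cam-Rt@Ct
def shot(name):
    import pickle; m=imaging.camera_model("wrist"); im=imaging.capture("wrist")
    cv2.imwrite(f"pics/{name}.png",im); pickle.dump(m,open(f"pics/{name}.pkl","wb")); return m,im
E
python3 - <<'E'
from h import *
np.set_printoptions(precision=2,suppress=True)
b=[521,-193,66]; l=[521,173,130]
f=R.from_euler("xyz",down(1.64)).as_matrix()
# lens-facing orientation: tool z=-axis
def facing(th,yaw,roll):
    Rl=R.from_euler("z",yaw)*R.from_euler("y",-th)      # lens frame, z out of lens
    return (Rl*R.from_euler("z",roll)*R.from_euler("x",np.pi)).as_euler("xyz")
P=[("wA",b,down(1.64),210),("sA",l,facing(.5,-.28,1.6),210),("sB",l,facing(.5,-.28,-1.5),210),("sC",l,down(1.3),230)]
for n,t,o,d in P: p=look(t,o,d); print(n,p,o,solve_ik(p,o))
for r in(1.6,0,-1.5,3.1):
    o=facing(.5,-.28,r); print(r,solve_ik([500-24+10,190,172],o))
import sys
for n,t,o,d in P[:1]+P[3:]:
    bot.move_ptp(look(t,o,d),o); bot.dwell(.3); m,im=shot(n); print(n,bot.get_state()["t"],proj(m,t))
E
```

```text
wA [ 521.32 -206.87  125.1 ] [3.14 0.   1.64] [-0.51  0.44 -0.32  0.82  0.    0.99]
sA [489.73 167.56 181.75] [2.64 0.01 1.32] [ 0.35  0.08 -0.79  0.29 -0.29  2.11]
sB [497.32 194.24 181.7 ] [-2.64 -0.03 -1.79] [ 0.41  0.12 -0.74  0.31 -0.31 -1.02]
sC [518.24 165.56 208.2 ] [3.14 0.   1.3 ] [ 0.17  0.33 -0.25  0.99  0.    2.02]
1.6 [ 0.41  0.12 -0.78  0.28 -0.31  2.17]
0 [ 0.41  0.12 -0.78  0.28 -0.31 -2.52]
-1.5 [ 0.41  0.12 -0.78  0.28 -0.31 -1.02]
3.1 [ 0.41  0.12 -0.78  0.28 -0.31  0.67]
wA 2.175 [[321.01 199.15]]
sC 3.95 [[319.94 200.07]]
```

```bash
python3 - <<'E'
import cv2,numpy as np
a=cv2.imread("pics/wA.png");b=cv2.imread("pics/sC.png")
cv2.imwrite("pics/v1.png",np.vstack([a[50:350],b[50:350]]))
E
```

```text
(no output)
```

View pics/v1.png

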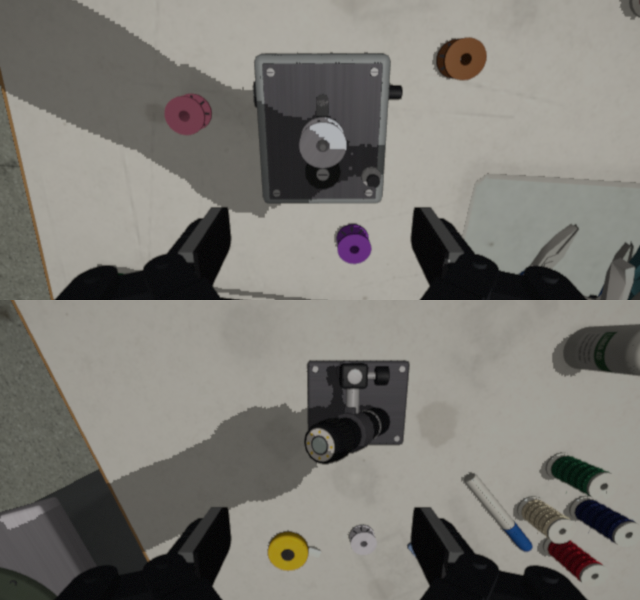

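Upper view (wA): the bobbin is at (323,193), the stop disc screw at (322,223), and the housing corner screws at (270,122), (375,122), (277,243) and (368,243). Lower view (sC): the lens ring is at (321,195). Next are two views along the lens axis with opposite wrist rolls, then zoomed crops.

```bash
cat >> h.py <<'E'
def facing(th,yaw,roll):
    Rl=R.from_euler("z",yaw)*R.from_euler("y",-th)
    return (Rl*R.from_euler("z",roll)*R.from_euler("x",np.pi)).as_euler("xyz")
E
python3 - <<'E'
from h import *
l=[521,173,130]
for n,r in(("sA",1.6),("sB",-1.5)):
    o=facing(.5,-.28,r); bot.move_ptp(look(l,o,190),o); bot.dwell(.3); m,im=shot(n); print(n,bot.get_state()["t"],proj(m,l))
c=lambda n,x,y,w,h,k:cv2.resize(cv2.imread(f"pics/{n}.png")[y:y+h,x:x+w],(w*k,h*k),interpolation=cv2.INTER_CUBIC)
# 4 crops 100x75 x4 -> 400x300
cv2.imwrite("pics/v2.png",np.vstack([np.hstack([c("wA",275,155,100,75,4),c("sC",275,155,100,75,4)]),np.hstack([c("sA",270,163,100,75,4),c("sB",270,163,100,75,4)])]))
E
```

```text
sA 5.0583 [[319.63324623 201.1585761 ]]
sB 8.0333 [[321.34587999 201.4153739 ]]
```

View pics/v2.png

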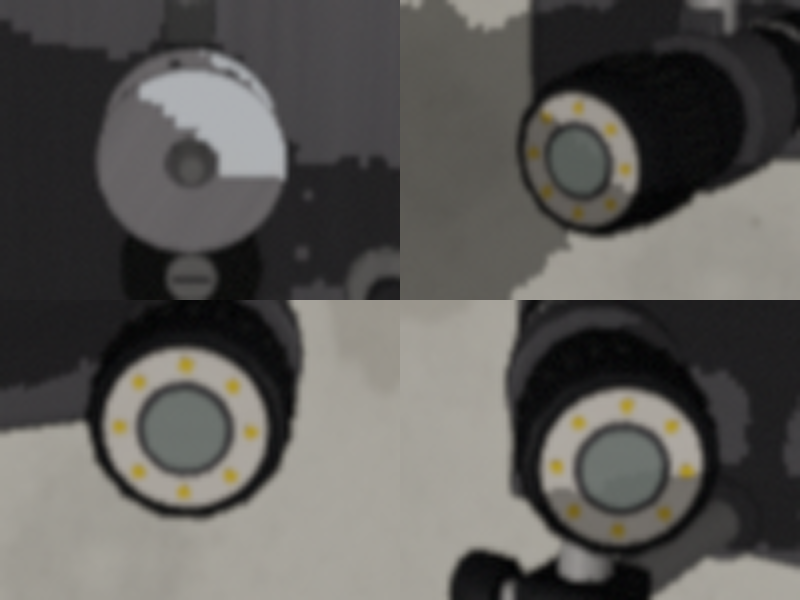

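All four crops are clear. In wA the bobbin's top face is centred near crop (191,161), i.e. pixel (322.9,195.3). All 8 orange LEDs show in sA and sB and most of them in sC, so I'll triangulate the dots for the lens centre and normal.

```bash
cat > lens.py <<'E'
from h import *
import pickle
np.set_printoptions(precision=2,suppress=True)
def dots(n):
    im=cv2.imread(f"pics/{n}.png"); h=cv2.cvtColor(im,cv2.COLOR_BGR2HSV)
    mk=cv2.inRange(h,(15,90,90),(32,255,255)); mk[:130]=0;mk[265:]=0;mk[:,:270]=0;mk[:,370:]=0
    k,_,st,c=cv2.connectedComponentsWithStats(mk); g=[i for i in range(1,k) if st[i,4]>=3]
    # centroid weighted by saturation
    out=[]
    for i in g:
        x,y,w,hh=st[i,:4]; x-=1;y-=1; p=h[y:y+hh+2,x:x+w+2,1].astype(float); p=np.clip(p-60,0,None)
        yy,xx=np.mgrid[y:y+hh+2,x:x+w+2]; out.append([(xx*p).sum()/p.sum(),(yy*p).sum()/p.sum()])
    return np.array(out)
V={n:(pickle.load(open(f"pics/{n}.pkl","rb")),dots(n)) for n in("sA","sB","sC")}
c=np.array([521.,173,130]); N=R.from_euler("z",-.28).as_matrix()@[-np.sin(.5),0,np.cos(.5)]
for it in range(4):
    ex=np.cross([0,1,0],N);ex/=np.linalg.norm(ex);ey=np.cross(N,ex)
    per={}
    for n,(m,d) in V.items():
        o,v=ray(m,d); X=o+v*(((c-o)@N)/(v@N))[:,None]; q=X-X.mean(0) if len(d)==8 else X-c
        a=np.arctan2(q@ey,q@ex)
        if n=="sA": a0=a[0]
        k=np.round((a-a0)/(np.pi/4)).astype(int)%8
        per[n]=dict(zip(k,v)); 
        if it==3: print(n,len(d),"LED radius",np.linalg.norm(q,axis=1),"resid deg",np.degrees((a-a0+np.pi/8)%(np.pi/4)-np.pi/8))
    P=[];E=[]
    for k in range(8):
        A=np.zeros((3,3));b=np.zeros(3);L=[]
        for n in V:
            if k in per[n]:
                v=per[n][k];M=np.eye(3)-np.outer(v,v);o=V[n][0]["position"];A+=M;b+=M@o;L.append((M,o))
        if len(L)>1:
            x=np.linalg.solve(A,b);P.append(x);E.append(np.mean([np.linalg.norm(M@(x-o)) for M,o in L]))
    P=np.array(P);c=P.mean(0);N=np.linalg.svd(P-c)[2][2];N*=np.sign(N[2])
if __name__=="__main__":
    print("c",c,"N",N,"tilt",np.degrees(np.arccos(N[2])),"yaw",np.arctan2(-N[1],-N[0]),"radius",np.linalg.norm(P-c,axis=1),"err",np.array(E))
    m=V["sC"][0]; s=plane(m,[(317,119),(401,119),(396,189)],10); print("base screws",s)
    e=s[1]-s[0]; print(e, np.linalg.norm(e), s[2]-s[1])
    m=pickle.load(open("pics/wA.pkl","rb")); print("bobbin",plane(m,(322.9,195.3),66))
    s=plane(m,[(270,122),(375,122),(277,243),(368,243)],39); print(s,[s[1]-s[0],s[3]-s[2],s[0]-s[2],s[1]-s[3]])
    print("disc screw",plane(m,(322.7,155+277/4),63))
E
python3 lens.py
```

```text
sA 8 LED radius [10.19 10.21 10.14 10.19 10.19 10.15 10.2  10.2 ] resid deg [ 0.   -0.1  -0.34 -0.18 -0.07 -0.13  0.03 -0.24]
sB 8 LED radius [10.21 10.22 10.21 10.21 10.22 10.22 10.15 10.24] resid deg [-0.17 -0.13  0.18 -0.11 -0.46  0.14  0.17 -0.07]
sC 8 LED radius [10.25 10.28 10.04 10.22 10.33 10.29 10.19 10.25] resid deg [-0.43 -0.55  0.01 -0.1   0.35  0.2  -0.07 -0.21]
c [521.1  176.06 126.17] N [-0.53  0.15  0.84] tilt 33.241324423197725 yaw -0.27792831385291294 radius [10.22 10.24 10.19 10.2  10.22 10.2  10.21 10.18] err [0.06 0.03 0.08 0.1  0.08 0.06 0.07 0.07]
base screws [[532.01 224.58  10.  ]
 [617.53 200.77  10.  ]
 [597.25 126.94  10.  ]]
[ 85.52 -23.81   0.  ] 88.77167428241599 [-20.28 -73.83   0.  ]
bobbin [[ 522.08 -190.21   66.  ]]
[[ 481.51 -146.5    39.  ]
 [ 555.97 -141.39   39.  ]
 [ 488.98 -240.27   39.  ]
 [ 561.73 -235.3    39.  ]] [array([74.46,  5.11,  0.  ]), array([72.75,  4.97,  0.  ]), array([-7.48, 93.77,  0.  ]), array([-5.76, 93.91,  0.  ])]
disc screw [[ 523.53 -212.23   63.  ]]
```

The numbers agree with each other:
- **Lens:** the LED-ring centre is (521.1,176.1,126.2) and the tilt is 33.2°. A lens 50 mm from the tilt joint would be at z≈126.8, and the yaw of -0.278 matches the base plate.
- **Bobbin:** it is at (522.1,-190.2), 22.1 mm from the stop disc screw against 22.5 given. The winder yaw is 0.069.

Now I'll grasp it across the winder's x axis.

```bash
python3 - <<'E'
from h import *
np.set_printoptions(precision=2,suppress=True)
st=lambda t:(lambda s:print(t,round(s["t"],2),s["tcp_pos"],s["contact_force"],round(s["opening"],3),round(s["gripper_force"],1)))(bot.get_state())
o=down(1.64); p=np.array([522.1,-190.2,0])
bot.move_ptp(p+[0,0,140],o); bot.grip(0.68,40); st("above")
hit=bot.movel(p+[0,0,43.5],max_speed=80,threshold=6); st(f"low hit={hit}")
if not hit:
    bot.grip(0.0,40); st("gripped"); m,im=shot("g1"); 
    cv2.imwrite("pics/v3.png",im)
E
```

```text
above 10.2 [ 522.19 -189.89  140.05] [ 0.18 -0.01  0.91] 0.682 0.0
low hit=False 11.56 [ 522.56 -190.44   44.05] [-0.42  0.63 -0.34] 0.681 0.0
gripped 11.93 [ 522.44 -190.37   44.2 ] [-1.27  0.39  5.75] 0.35 39.3
```

View pics/v3.png

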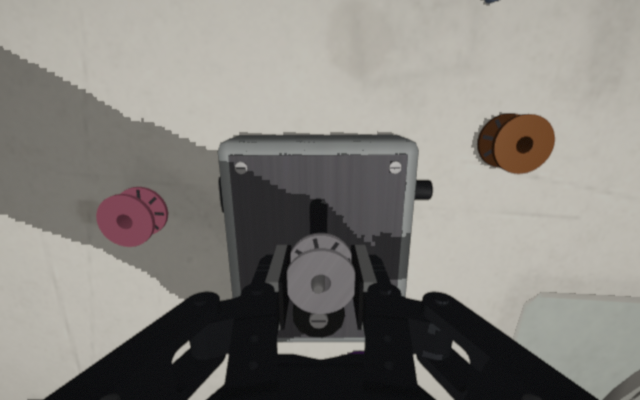

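The bobbin is held between the pads: its top face is at (321,283), the pads are at (284,285) and (360,285), and the stop disc screw is at (319,321). Next I'll slide along winder +y to the end stop.

```bash
python3 - <<'E'
from h import *
np.set_printoptions(precision=2,suppress=True)
st=lambda t:(lambda s:print(t,round(s["t"],2),s["tcp_pos"],s["contact_force"],round(s["opening"],3),round(s["gripper_force"],1)))(bot.get_state())
p=bot.get_state()["tcp_pos"]; u=np.array([-.069,.998,0])
p0=np.array([522.1,-190.2,43.5])
hit=bot.movel(p0+12*u,max_speed=25,threshold=12); st(f"12mm {hit}")
if not hit:
    for k in(14,15,16,17):
        hit=bot.movel(p0+k*u,max_speed=15,threshold=9); st(f"{k} {hit}")
        if hit: break
m,im=shot("g2"); cv2.imwrite("pics/v4.png",np.hstack([cv2.resize(im[180:360,230:410],(400,400)),cv2.resize(cv2.imread("pics/g1.png")[180:360,230:410],(400,400))]))
E
```

```text
12mm False 12.62 [ 521.59 -178.58   44.18] [-0.72 -1.83  7.49] 0.35 39.3
14 False 12.9 [ 521.45 -176.72   44.18] [-1.08 -1.06  6.24] 0.348 39.3
15 False 13.15 [ 521.49 -176.06   44.19] [-1.14 -1.74  5.68] 0.35 39.3
16 False 13.4 [ 521.67 -175.18   44.19] [-0.57 -2.55  5.81] 0.35 39.3
17 False 13.65 [ 521.69 -174.96   44.22] [-0.01 -4.96  4.76] 0.345 39.3
```

View pics/v4.png

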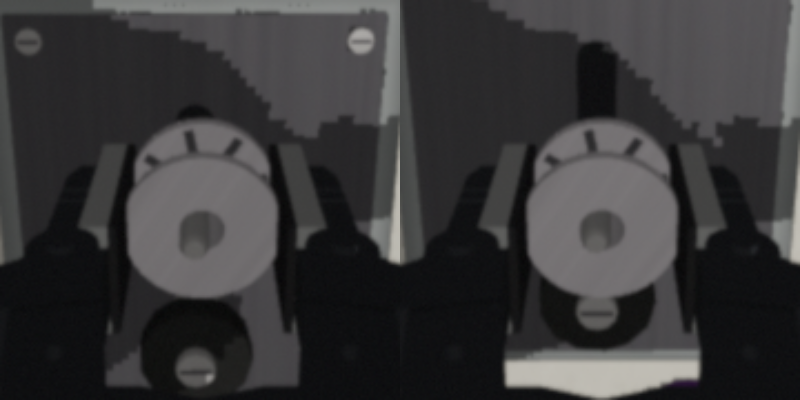

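Left (now) against right (before): the stop disc is clear of the flanges and the spindle now sits against the bore's -y side. The force is rising with no further travel, so it's at the end of the slot. I'll push a little more to confirm, re-centre in the bore clearance, and lift.

```bash
python3 - <<'E'
from h import *
np.set_printoptions(precision=2,suppress=True)
st=lambda t:(lambda s:print(t,round(s["t"],2),s["tcp_pos"],s["contact_force"],round(s["opening"],3),round(s["gripper_force"],1)))(bot.get_state())
u=np.array([-.069,.998,0]); p0=np.array([522.1,-190.2,43.5])
bot.movel(p0+18.5*u,max_speed=15,threshold=12); st("push"); 
bot.movel(p0+14.3*u,max_speed=30); st("back")
hit=bot.movel(p0+14.3*u+[0,0,35],max_speed=70,threshold=12); st(f"lift {hit}")
if not hit: bot.movel(p0+14.3*u+[0,0,110],max_speed=150); bot.dwell(.2); st("up")
m,im=shot("g3"); cv2.imwrite("pics/s3.png",imaging.capture("scene")); cv2.imwrite("pics/t3.png",imaging.capture("top"))
a=cv2.resize(im[180:360,230:410],(400,400));b=cv2.resize(cv2.imread("pics/s3.png")[110:210,310:410],(400,400),interpolation=2)
cv2.imwrite("pics/v5.png",np.hstack([a,b]))
E
```

```text
push 13.95 [ 521.69 -174.8    44.23] [-1.9  -8.37  2.74] 0.348 39.5
back 14.24 [ 521.77 -176.3    44.19] [-1.6  -1.56  7.27] 0.347 39.7
lift False 14.89 [ 521.09 -175.73   78.66] [ 0.55  1.08 -0.83] 0.343 39.7
up 15.74 [ 520.29 -175.52  152.2 ] [-0.05  0.92  0.17] 0.346 39.7
```

View pics/v5.png

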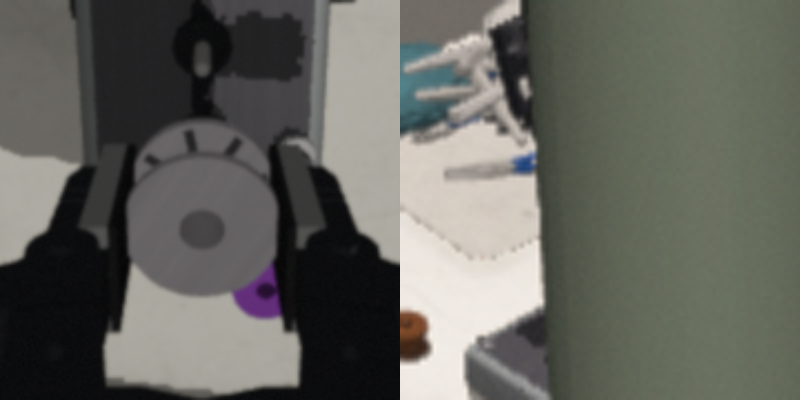

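The bobbin is lifted cleanly: its position between the pads hasn't changed, the bore is empty, and the spindle stands by itself at crop (202,55) near the end of the slot. Next I'll measure the bobbin in the tool frame and take it to the lens axis.

```bash
cat > pres.py <<'E'
from lens import *
import pickle
Fp=c+50*N
m=pickle.load(open("pics/g3.pkl","rb")); p3=np.array([520.29,-175.52,152.2])
q=plane(m,(320.9,283.3),152.2+21.8)[0]
b=R.from_euler("xyz",down(1.64)).as_matrix().T@(q-p3); b[2]=-1.8
yaw=np.arctan2(-N[1],-N[0]); th=np.arccos(N[2])
o=facing(th,yaw,2.6); Rt=R.from_euler("xyz",o).as_matrix()
T=Fp-Rt@b
def check():
    s=bot.get_state(); Ra=R.from_euler("xyz",s["orientation"]).as_matrix()
    e=s["tcp_pos"]+Ra@b-Fp; ang=np.degrees(np.arccos(min(1,-Ra[:,2]@N)))
    print("t",round(s["t"],2),"err",e,"ang",ang,"F",s["contact_force"],"op",s["opening"]); return e
E
python3 - <<'E'
from pres import *
print("bobbin in tool",b,"focus",Fp,"TCP",T,"ori",o,Rt@[0,0,1]+N)
j=solve_ik(T+70*N,o); print(j)
bot.move_ptp(T+70*N,o); check()
bot.movel(T,max_speed=60); bot.dwell(.4); e=check()
bot.movel(T-e,max_speed=20); bot.dwell(.4); check()
for n in("scene","top"): cv2.imwrite(f"pics/{n}4.png",imaging.capture(n))
f=imaging.camera_model("scene"); t=imaging.camera_model("top"); print(proj(f,[Fp,c]),proj(t,[Fp,c]))
u,v=proj(f,[Fp])[0].astype(int); a=cv2.resize(cv2.imread("pics/scene4.png")[v-50:v+50,u-50:u+50],(400,400),interpolation=2)
w=cv2.resize(cv2.imread("pics/top4.png")[170:250,357:437],(400,400),interpolation=2)
cv2.imwrite("pics/v6.png",np.hstack([a,w]))
E
```

```text
sA 8 LED radius [10.19 10.21 10.14 10.19 10.19 10.15 10.2  10.2 ] resid deg [ 0.   -0.1  -0.34 -0.18 -0.07 -0.13  0.03 -0.24]
sB 8 LED radius [10.21 10.22 10.21 10.21 10.22 10.22 10.15 10.24] resid deg [-0.17 -0.13  0.18 -0.11 -0.46  0.14  0.17 -0.07]
sC 8 LED radius [10.25 10.28 10.04 10.22 10.33 10.29 10.19 10.25] resid deg [-0.43 -0.55  0.01 -0.1   0.35  0.2  -0.07 -0.21]
bobbin in tool [ 0.51  0.67 -1.8 ] focus [494.75 183.58 167.98] TCP [495.54 182.48 166.53] ori [2.82 0.49 2.24] [ 0. -0. -0.]
[ 0.48 -0.01 -0.8   0.34 -0.39  1.21]
t 17.32 err [-36.25  10.12  58.73] ang 0.04012036516273959 F [-0.35 -0.25 -0.84] op 0.3503917271531033
t 19.04 err [-0.01  0.07  0.12] ang 0.01298161456205744 F [ 0.23 -0.11  0.12] op 0.3475849667080326
t 19.69 err [ 0.03 -0.07 -0.1 ] ang 0.002887193982723998 F [-0.8   0.19 -0.83] op 0.35009023534200756
[[227.9  222.07]
 [227.39 229.01]] [[223.49 225.01]
 [230.79 214.09]]
```

View pics/v6.png

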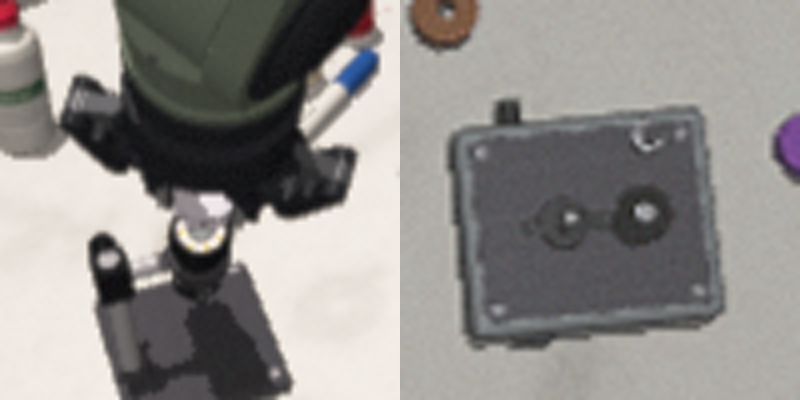

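Left: the bobbin is in the jaws directly over the lens ring and clear of the camera. Right: the spindle seat is about 36.7 mm from the stop disc against 36.5 expected, so it's fully slid and still there. Parallel jaws centre the bobbin, so its closing-axis offset should be 0 rather than 0.67 mm. I'll make that small correction, let it settle and hand in.

```bash
python3 - <<'E' | tail -2
from pres import *
b[1]=0; T=Fp-Rt@b
bot.movel(T,max_speed=10); bot.dwell(.6); check()
print(bot.sign_off())
E
```

```text
the job is handed in; nothing more can be done
None
```

I slid the spindle fully off the stop disc and lifted the bobbin off. By my measurements its slotted flange is now held square to the inspection lens, centred and 50 mm away. The job was handed in at about 20 s, and no result came back.

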